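Fetch the spare lantern base out of the latched box

ROBOT

A 6-joint arm with a two-finger parallel gripper is mounted at the origin on the work surface. World frame = base frame: x ahead of the robot, y to its left, z up, the work surface at z = 0. Lengths are in m, angles in rad, forces in N, time in s.
With the tool pointing down it reaches from about 0.4 to 0.825 m from the base axis. Payload 7 kg.
Tool frame: the origin (TCP) lies at the very end of the fingers, on their centre line; the grasp point (between the pads) lies 19 mm behind it (arm.grip_point_offset is the distance from the TCP to the grasp point, in m); z points along the fingers, y is the line along which they close (so a half turn about z gives the same grasp; the last joint's range is limited). The gripper opens to 88 mm and grips with 3 to 60 N. Pads are 19 mm wide; open, the fingers measure 130 mm over their backs; the gripper's body (78 mm by 193 mm) begins 47 mm behind the grasp point.
Start: joints at [1.552, 0.359, 0.012, 0, -1.224, -0.288], TCP at [0.204, 0.643, 0.227] pointing down, gripper open.
Joint ranges: [-3.07, 3.07], [-1.43, 2.12], [-1.02, 1.25], [-3.03, 1.67], [-3.05, -0], [-3.03, 3.03]. Speed limits (rad/s): [2.39, 2.39, 3.01, 3.14, 3.14, 3.14].

INTERFACE

Orientations are given as [roll, pitch, yaw] about the fixed x, y, z axes, in that order (R = Rz(yaw) Ry(pitch) Rx(roll)).
In Python, from station import arm, cams gives the robot as it stands.
- The arm moves only by the shell command python3 -m handwheel 'ROWS' [FORCE]. ROWS is JSON, a list that holds one entry, the list of rows, each a list of 7 numbers: the shift along the tool's x, y, z normalised to -1 to 1, where 1 is 0.08 m, then the turn, a rotation vector about the tool's x, y, z normalised to -1 to 1, where 1 is 0.5 rad, then the closure in counts, from 0 (fully open) to 255 (shut). In form: [[[x, y, z, wx, wy, wz, hand], ...]]. A call has 1 to 5 rows; each row is the pose to reach, as a shift and turn from the pose commanded when the call began, along the tool's axes at that moment; what a row does not reach only later rows make up. A row lasts 1/8 s, in which the tool goes at most 62.5 mm and 10.7 degrees, less where a joint would pass 70% of its speed; a pose out of reach is approached as far as the arm can. A call with a number of a shift or a turn outside -1 to 1 is refused whole. A call with a gripper value outside its range is refused whole. The fingers move at their own pace and stop on an object; FORCE is the grip in N (left out, the last holds). Time passes only in rows, so rows that repeat a pose let the fingers close. It gives the time, the measured TCP pose, the force, the opening and the grip force at its end, in the units of the state.
- arm.get_state(): the state, without advancing time (a new reading comes with each control period).
- cams.grab_frame(name): name is "scene" or "side" or "wrist"; returns the picture (480x640x3 uint8, blue, green, red); there is no depth.
- cams.camera_info(name): a dict with "camera_matrix" (3x3 intrinsics, pixels), "dist_coeffs" ([k1, k2, p1, p2, k3] as OpenCV has them; the pictures are not rectified), "R" (3x3) and "t" (3): a world point X has camera coordinates R X + t; the wrist camera has in their place "hand_eye" (4x4, takes a point from camera to tool coordinates, whose origin is the TCP and whose axes are the flange's). Camera axes: x right, y down, z forward; pixel columns grow to the right and rows downward; lengths in m; the calibration is good to about 2 mm. A picture is of the moment at which its call begins: read the wrist's pose just before it. camera_info takes no time and is no camera call.
- arm.job_done(): hands the job in; it is judged then, once.
The state is a dict: "t": time; "q": joint angles; "qd": joint speeds; "joint_efforts": joint torques, N m; "eef_pos": TCP position; "ee_rot": TCP orientation; "force": force on the tool from outside, world axes, zero at the start; "moment": the same for the moment, N m; "width": finger opening in m; "gripper_force": force on a finger pad.
Only numpy, scipy, OpenCV 4.12 (cv2) and the standard library are available. Lean on these libraries where they do the work, as an engineer would, in place of code of your own. Each camera call takes 0.05 s, during which the arm holds its last target. There are 200 camera calls.

TASK

Open the plywood box by pinching the two spring tabs of its front catch together and swinging the lid up and over until it rests open by itself with your hand off it. Then take out the spare lantern base (the round foot with a round neck, not the square battery block), and set it down gently, upright and wholly on the round cork mat. Leave the lid open, the battery block standing in its place in the box and everything else where it stands.

Things in the scene. Friction and masses are not known exactly. Their poses are not given: they have to be found in the camera images.
- box: Plywood box, fixed, 236 (its x) by 300 (its y) by 123 mm high, walls and floor 8 mm, walls 115 mm high. Origin: centre of the underside; z up, y along the hinge, x to the rear; its front (-x), with the catch, faces the robot. The rear of its top (x +57 to +118 mm) is fixed; the rest is the hinged lid.
- opening (a point): Middle of the front edge of a fixed inner cover (8 mm plywood) at the height of the walls' top, over x +36 to +110 mm of the box, underside at z +107. The contents stand half under it: reach in with the tool leaning about 38 degrees, its body towards the robot. Raised by 6 to 16 mm, the base must come forward 50 mm, then 20 mm more while it rises the next 60 mm.
- hinge (a point): Middle of the lid's hinge axis, at x +57, y 0, z +115 mm of the box; the axis runs along the box's y.
- lid (a joint): Angle of the lid (rad): 0 shut, grows as it swings up and to the rear, stop at 1.83. Plywood, 175 mm from hinge to front edge, 300 mm wide, 8 mm thick, 0.33 kg with its catch; no spring: below about 1.52 it falls shut, above that it falls open to its stop.
- catch (a point): Point on the lid midway between the two tabs, 209 mm from the hinge along the lid, 34 mm in front of the lid's edge and 10 mm above the lid's underside; axes of the lid (the box's when shut). A wooden nose 28 mm wide (y) juts 58 mm forward from the middle of the edge, with a grey plastic tab on either side of it. Free air below it. The fingers may turn on the tabs about y during the swing.
- keepers (a point): Middle between two steel keepers on the box's front face, 5 mm in front of it and 104 mm above the table. A tongue on each tab hooks under its keeper and lets go when the tab is in by more than 5 mm: both tabs must be pinched about equally (grip centred to 2 mm) and kept so for the first 0.1 rad of lift. Tongues and keepers reach 24 mm forward of the box front and 52 mm to either side.
- tab_left (a joint): How far the tab on the box's +y side is pressed in towards the nose (m): 0 out, 0.010 fully in; spring 1.4 N at 0 to 5 N at 0.010. Each tab is a plate 40 mm long (x) and 44 mm high (z), centred on the catch point's height; the outer faces of the two stand 60 mm apart in y, 40 mm with both pressed in.
- tab_right (a joint): The same for the tab on the -y side.
- base: Spare lantern base, black plastic, 0.15 to 0.3 kg, standing upright in the left or the right half of the box, its axis 6 to 14 mm behind the inner cover's front edge: round foot 90 mm across and 14 mm thick, on it a round neck 50 mm across, 75 mm high in all. Grip the neck about 50 mm above the underside. Origin: centre of the underside, z up.
- battery: Square battery block, same black plastic, 60 by 60 by 69 mm high, standing in the other half of the box, at about 114 mm from the base, centre to centre. Origin: centre of the underside. To be left alone.
- mat: Round cork mat, fixed, 160 mm across, 5 mm thick, lying on the table to the left or the right of the box. Origin: centre of its underside.
- bowl: Aluminium bowl, 124 mm across, 50 mm high, on the other side from the mat. Origin: centre of the underside, as for the others below. Bystander.
- tumbler: Glass tumbler, 72 mm across, 110 mm high. Bystander.
- lantern: Green solar lantern, 112 mm across, 220 mm high with its bail. Bystander.
- torch: Torch standing on its head, 64 mm across, 170 mm high. Bystander.
- jar: Glass jar, 68 mm across, 100 mm high. Bystander.
- tin: Small tin, 66 mm across, 75 mm high. Bystander.
Not all that is in view belongs to the job. What is meant by the mat is not turquoise, and is the smaller of those in its own colour.

How it is judged:
By the outcome, as a careful person would: the job done as asked, in the order asked, and still so for the second after the job is handed in, with the robot touching nothing.
It also fails if it takes over 62 s, if anything falls off the work surface, if the arm or the gripper's body presses on something with over 40 N, if the wrist force passes 120 N, or if a joint passes its speed limit or range.

## Working session

There is one attempt and no reset: what is moved stays moved. The work goes in short steps, Python scripts to look and compute and a shell command to move; the robot and the scene stay as the last step left them, time stands still between calls to the robot, and variables do not carry over. Pictures are saved under pics/ and viewed, at most 10 in all, crops included, and the job is handed in when it is done.

```bash
ls; mkdir -p pics
python3 - <<'E'
from station import arm,cams
import cv2,numpy as np
print(arm.get_state())
for n in ("scene","side","wrist"):
    im=cams.grab_frame(n); cv2.imwrite(f"pics/{n}0.png",im)
    i=cams.camera_info(n); print(n,{k:np.round(v,4).tolist() if not isinstance(v,str) else v for k,v in i.items()})
E
```

```text
pics
{'t': 0.0, 'q': array([ 1.55207513e+00,  3.59370182e-01,  1.10748244e-02, -3.61131622e-04,
       -1.22407145e+00, -2.88074972e-01]), 'qd': array([-0.00066415,  0.00131811,  0.00012649,  0.00096565,  0.00103918,
        0.00165643]), 'joint_efforts': array([ 6.83572307e-04, -5.82715702e+01,  2.93057334e+01,  6.99730799e+00,
        7.06884879e-03, -1.45002259e-04]), 'eef_pos': array([0.20374466, 0.64301829, 0.22563844]), 'ee_rot': array([ 3.13999042e+00, -1.20731510e-04, -3.06919063e-01]), 'force': array([-0.38502339,  0.34654378, -0.00981499]), 'moment': array([ 0.02889292, -0.02278076,  0.05221115]), 'gripper_force': 0.0, 'width': 0.08797105671095634}
scene {'camera_matrix': [[532.2814, 0.0, 316.743], [0.0, 532.2814, 234.8078], [0.0, 0.0, 1.0]], 'dist_coeffs': [0.023, 0.0, 0.0, 0.0, 0.0], 'R': [[-0.4786, 0.878, -0.0089], [0.7356, 0.3954, -0.5501], [-0.4795, -0.2698, -0.8351]], 't': [0.2941, -0.2596, 1.5755]}
side {'camera_matrix': [[436.685, 0.0, 323.8932], [0.0, 436.685, 236.2132], [0.0, 0.0, 1.0]], 'dist_coeffs': [0.0172, 0.0, 0.0, 0.0, 0.0], 'R': [[0.8109, -0.5847, -0.0235], [-0.3117, -0.3975, -0.8631], [0.4953, 0.7072, -0.5045]], 't': [-0.4125, 0.2082, 0.9628]}
wrist {'camera_matrix': [[360.7801, 0.0, 316.6408], [0.0, 360.7801, 242.6877], [0.0, 0.0, 1.0]], 'dist_coeffs': [-0.0708, 0.0, 0.0, 0.0, 0.0], 'hand_eye': [[-0.0, -0.9519, -0.3064, 0.0841], [1.0, -0.0003, 0.0007, 0.001], [-0.0008, -0.3064, 0.9519, -0.1591], [0.0, 0.0, 0.0, 1.0]]}
```

View pics/scene0.png

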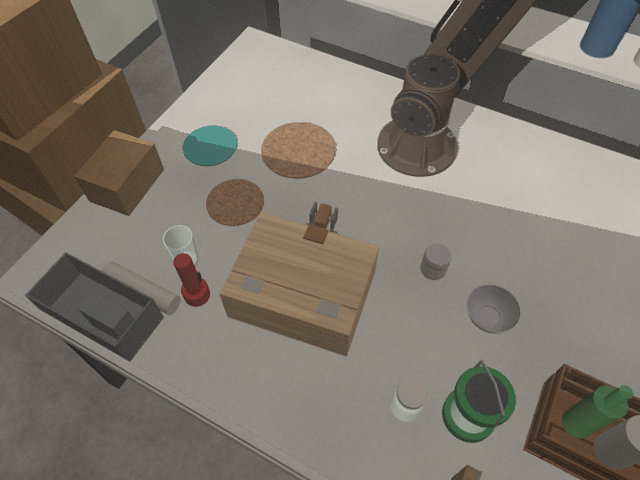

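View pics/side0.png

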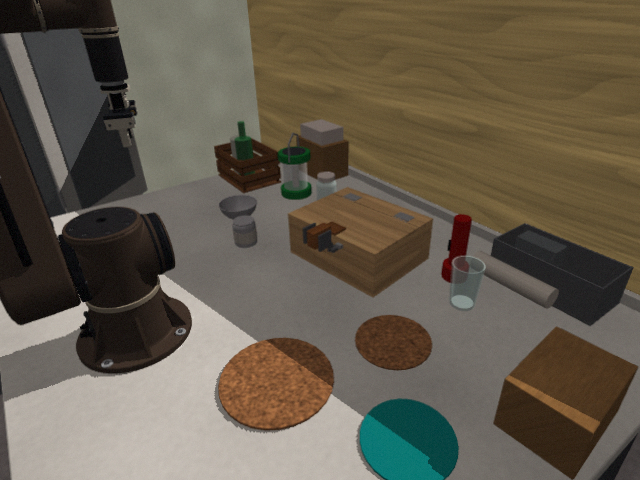

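The scene view shows the box at about (300,280) with its catch at (322,217). The cork mats are at (235,202), small, and (298,149), large, with a turquoise mat at (210,145). The torch is at (190,285), the tumbler at (180,243), the tin at (436,260) and the bowl at (493,310). Next I'll enlarge the box in both views to pick corners.

```bash
cat > h.py <<'E'
import numpy as np,cv2
from station import arm,cams
from scipy.spatial.transform import Rotation as Ro
def ray(n,px,st=None):
    i=cams.camera_info(n)
    u=cv2.undistortPoints(np.array(px,float).reshape(-1,1,2),np.array(i['camera_matrix']),np.array(i['dist_coeffs']))[:,0]
    d=np.c_[u,np.ones(len(u))]
    if n=='wrist':
        H=np.array(i['hand_eye']);st=st or arm.get_state()
        Rt=Ro.from_euler('xyz',st['ee_rot']).as_matrix()
        R=Rt@H[:3,:3]; c=Rt@H[:3,3]+st['eef_pos']
    else:
        R=np.array(i['R']).T; c=-R@np.array(i['t'])
    return c,d@R.T
def onz(n,px,z,st=None):
    c,d=ray(n,px,st); z=np.broadcast_to(z,len(d))
    return c+d*((z-c[2])/d[:,2])[:,None]
def proj(n,X):
    i=cams.camera_info(n)
    return cv2.projectPoints(np.array(X,float).reshape(-1,3),cv2.Rodrigues(np.array(i['R']))[0],np.array(i['t']),np.array(i['camera_matrix']),np.array(i['dist_coeffs']))[0][:,0]
E
python3 - <<'E'
from h import *
a=cv2.imread('pics/scene0.png')[195:360,205:395]; b=cv2.imread('pics/side0.png')[180:300,280:440]
A=cv2.resize(a,None,fx=2.3,fy=2.3,interpolation=2);B=cv2.resize(b,None,fx=2.2,fy=2.2,interpolation=2)
o=np.zeros((400,800,3),np.uint8);o[:A.shape[0],:A.shape[1]]=A;o[:B.shape[0],440:440+B.shape[1]]=B
cv2.imwrite('pics/box.png',o)
print(onz('scene',[(235,202),(298,149)],.005).round(3),onz('side',[(393.5,341),(276,382)],.005).round(3))
print(onz('scene',[(262,214),(379,242),(352,309)],.123).round(3))
E
```

```text
[[ 0.427 -0.358  0.005]
 [ 0.175 -0.302  0.005]] [[ 0.423 -0.367  0.005]
 [ 0.172 -0.313  0.005]]
[[ 0.493 -0.217  0.123]
 [ 0.431  0.068  0.123]
 [ 0.616  0.089  0.123]]
```

View pics/box.png

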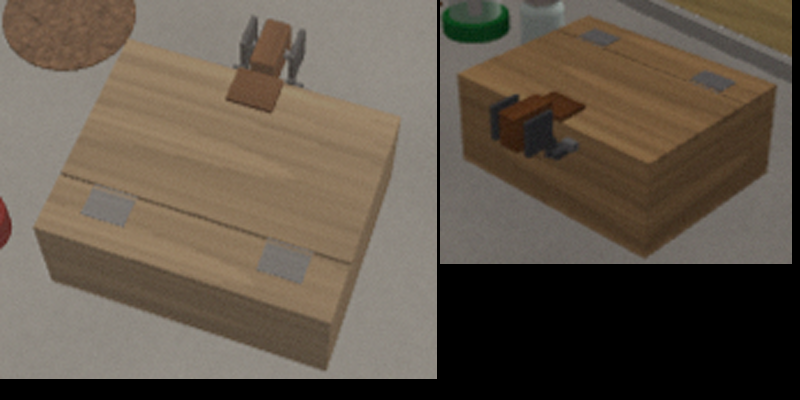

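The enlarged box shows its top corners, the tabs either side of the nose, and the lid seam. In the left part the corners are (130,42), (400,121), (38,228) and (332,323). In the right part they are (652,163), (460,75), (592,16) and (776,88). I'll fit the box pose to these.

Run:
```python
from h import *
from scipy.optimize import least_squares
S=lambda u,v:(205+u/2.3-.3,195+v/2.3-.3); D=lambda u,v:(280+(u-440)/2.2-.3,180+v/2.2-.3)
f,r,L,Rr=-.118,.118,.15,-.15;T=.123
sc=[((f,Rr,T),S(130,42)),((f,L,T),S(400,121)),((r,Rr,T),S(38,228)),((r,L,T),S(332,323)),((r,Rr,0),S(53,281)),((r,L,0),S(326,370))]
sd=[((f,Rr,T),D(652,163)),((f,L,T),D(460,75)),((r,L,T),D(592,16)),((r,Rr,T),D(776,88)),((f,Rr,0),D(645,257)),((f,L,0),D(460,155)),((r,Rr,0),D(768,173))]
def P(p,X):
    R=Ro.from_euler('z',p[2]).as_matrix();return np.array(X)@R.T+[p[0],p[1],0]
def res(p,w=(1,1)):
    return np.r_[w[0]*(proj('scene',P(p,[a for a,_ in sc]))-[b for _,b in sc]).ravel(),w[1]*(proj('side',P(p,[a for a,_ in sd]))-[b for _,b in sd]).ravel()]
for w in((1,1),(1,0),(0,1)):
    s=least_squares(res,[.55,-.05,-.2],args=(w,));p=s.x;print(p.round(4),np.abs(s.fun).max().round(2))
s=least_squares(res,[.55,-.05,-.2],loss='soft_l1');p=s.x
print(P(p,[(-.118-.034,0,.125),(.057,0,.115),(.036,0,.11)]).round(4))
tabs=P(p,[(-.152,.03,.125),(-.152,-.03,.125)]);print(proj('scene',tabs).round(1),proj('side',tabs).round(1))
```

```text
[ 0.582  -0.0578  0.161 ] 2.71
[ 0.5808 -0.0557  0.1601] 1.63
[ 0.5822 -0.0617  0.1542] 1.88
[[ 0.4317 -0.0825  0.125 ]
 [ 0.6379 -0.0486  0.115 ]
 [ 0.6172 -0.052   0.11  ]]
[[334.3 220.1]
 [310.8 213.6]] [[308.3 231.5]
 [325.6 239.9]]
```

The choice is clear. The catch is on the box front at scene (322,217). The mat is the small cork one at scene (235,202), not the large cork one (298,149) or the turquoise one (210,145). The box fit gives about (0.581,-0.058) with yaw 0.16, and the catch at (0.432,-0.082,0.125). I'll move above the catch to check it from close by.

```bash
python3 -m handwheel '[[[0.5,0.5,-0.2,0,0,-0.37,0],[1,1,-0.4,0,0,-0.74,0],[1,1,-0.4,0,0,-0.93,0]]]' && python3 -m handwheel '[[[0.5,0.7,0,0,0,0,0],[0.95,1,0,0,0,0,0]]]' && for i in 1 2 3 4 5 6; do python3 -m handwheel '[[[0,0.75,0,0,0,0,0],[0,1,0,0,0,0,0]]]'; done; python3 -m handwheel '[[[0,0.75,0,0,0,0,0],[0,1,0,0,0,0,0],[0,1,0,0,0,0,0],[0,1,0,0,0,0,0]]]'
python3 - <<'E'
from h import *
s=arm.get_state();print(s['eef_pos'],s['ee_rot'])
cv2.imwrite('pics/w1.png',cams.grab_frame('wrist'))
E
```

```text
t: 0.52
eef_pos: [0.2575, 0.5408, 0.2608]
ee_rot: [-3.139, -0.001, 0.16]
force: [-0.7, 0.9, -0.7]
width: 0.0877
gripper_force: 0.0
t: 0.78
eef_pos: [0.3441, 0.4744, 0.2589]
ee_rot: [-3.141, 0.0, 0.159]
force: [0.2, -0.4, -0.3]
width: 0.0875
gripper_force: 0.0
t: 1.02
eef_pos: [0.3567, 0.3942, 0.2584]
ee_rot: [3.141, 0.001, 0.156]
force: [0.6, 0.1, 0.3]
width: 0.0877
gripper_force: 0.0
t: 1.27
eef_pos: [0.3687, 0.3158, 0.2588]
ee_rot: [-3.141, -0.0, 0.157]
force: [1.1, -0.2, -0.0]
width: 0.0873
gripper_force: 0.0
t: 1.52
eef_pos: [0.3814, 0.2372, 0.2588]
ee_rot: [-3.141, -0.0, 0.157]
force: [0.0, 0.5, 0.3]
width: 0.0879
gripper_force: 0.0
t: 1.78
eef_pos: [0.3941, 0.1585, 0.2587]
ee_rot: [-3.141, -0.0, 0.157]
force: [-0.4, 0.5, 0.1]
width: 0.0879
gripper_force: 0.0
t: 2.02
eef_pos: [0.4068, 0.0795, 0.2587]
ee_rot: [-3.141, -0.0, 0.157]
force: [0.0, 0.1, 0.4]
width: 0.0878
gripper_force: 0.0
t: 2.28
eef_pos: [0.4196, 0.0004, 0.2587]
ee_rot: [3.142, -0.0, 0.157]
force: [0.6, 0.5, -0.3]
width: 0.0878
gripper_force: 0.0
t: 2.78
eef_pos: [0.4321, -0.0765, 0.2585]
ee_rot: [-3.141, 0.0, 0.158]
force: [0.4, -0.6, -0.4]
width: 0.0878
gripper_force: 0.0
[ 0.43207803 -0.07652105  0.25848279] [-3.14148857e+00  7.00302356e-05  1.58184722e-01]
```

View pics/w1.png

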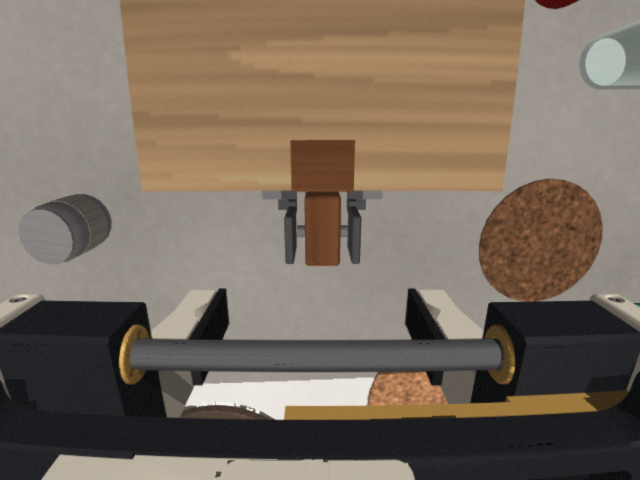

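The wrist view shows the nose centred at column 322, row 230. The tab outer faces are at columns 286 and 360, and the lid's front corners at (141,191) and (503,191). The edge is level, so the yaw is right. I'll work out the shift to the catch.

Run:
```python
from h import *
s=arm.get_state()
c=onz('wrist',[(141,191),(503,191)],.123,s);print(c.round(4),np.linalg.norm(c[0]-c[1]))
t=onz('wrist',[(297,207),(286,262),(348,207),(360,262),(305,264),(340,264),(305,195),(340,195)],.147,s);print(t.round(4))
Rt=Ro.from_euler('xyz',s['ee_rot']).as_matrix()
e=c.mean(0)
print('edge mid, tabs mean in tool', (Rt.T@(e-s['eef_pos'])).round(4), ((t-s['eef_pos'])@Rt).round(4))
```

```text
[[ 0.4426  0.0725  0.123 ]
 [ 0.4906 -0.2264  0.123 ]] 0.3027516231100657
[[ 0.4546 -0.0589  0.147 ]
 [ 0.4087 -0.0565  0.147 ]
 [ 0.4608 -0.0974  0.147 ]
 [ 0.4181 -0.1152  0.147 ]
 [ 0.4094 -0.0718  0.147 ]
 [ 0.4139 -0.0996  0.147 ]
 [ 0.4647 -0.0635  0.147 ]
 [ 0.4689 -0.0897  0.147 ]]
edge mid, tabs mean in tool [0.034  0.0061 0.1355] [[ 0.025  -0.0137  0.1115]
 [-0.0199 -0.0232  0.1115]
 [ 0.025   0.0253  0.1115]
 [-0.0199  0.0362  0.1115]
 [-0.0216 -0.008   0.1115]
 [-0.0216  0.0201  0.1115]
 [ 0.0343 -0.0074  0.1115]
 [ 0.0343  0.0191  0.1115]]
```

```bash
python3 -m handwheel '[[[-0.05,0.075,0.5,0,0,0,0],[-0.05,0.075,0.95,0,0,0,0],[-0.05,0.075,0.95,0,0,0,0]]]' 16 | head -3 && python3 -m handwheel '[[[0,0,0.5,0,0,0,0],[0,0,0.93,0,0,0,0],[0,0,0.93,0,0,0,0],[0,0,0.93,0,0,0,0]]]' && python3 -m handwheel '[[[0,0,0,0,0,0,75],[0,0,0,0,0,0,75],[0,0,0,0,0,0,75],[0,0,0,0,0,0,75]]]'
python3 - <<'E'
from h import *
s=arm.get_state();print(s['eef_pos'],s['ee_rot'])
Rt=Ro.from_euler('xyz',s['ee_rot']).as_matrix();print(Rt.T@s['force'])
cv2.imwrite('pics/w2.png',cams.grab_frame('wrist')[80:330,160:480])
E
```

```text
t: 3.2
eef_pos: [0.4272, -0.0831, 0.1808]
ee_rot: [3.142, 0.005, 0.159]
t: 3.7
eef_pos: [0.4305, -0.0831, 0.1102]
ee_rot: [3.141, -0.002, 0.159]
force: [0.6, -0.4, 0.3]
width: 0.0876
gripper_force: 0.0
t: 4.2
eef_pos: [0.429, -0.0834, 0.1084]
ee_rot: [-3.141, -0.001, 0.158]
force: [0.3, 1.7, 1.7]
width: 0.0625
gripper_force: 0.8
[ 0.4290218  -0.08344956  0.1084132 ] [-3.14140245e+00 -5.86110795e-04  1.58106590e-01]
[ 0.52447507 -1.64142831 -1.66388245]
```

View pics/w2.png

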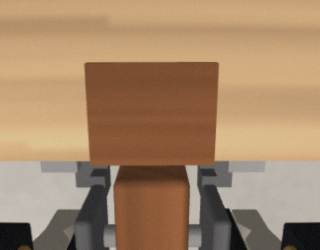

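The crop shows both tabs just inside the finger pads. The force of 1.6 N along tool −y suggests the −y finger already touches, so I'll shift slightly to −y and close further.

```bash
cat > f.py <<'E'
from h import *
s=arm.get_state();Rt=Ro.from_euler('xyz',s['ee_rot']).as_matrix();print('TOOLF',(Rt.T@s['force']).round(2),'w',s['width'].round(4),'g',round(float(s['gripper_force']),2),s['eef_pos'].round(4))
E
python3 -m handwheel '[[[0,-0.018,0,0,0,0,75],[0,-0.018,0,0,0,0,75]]]' >/dev/null; python3 f.py; python3 -m handwheel '[[[0,0,0,0,0,0,82],[0,0,0,0,0,0,82]]]' >/dev/null; python3 f.py;  python3 -m handwheel '[[[0,0,0,0,0,0,88],[0,0,0,0,0,0,88]]]' >/dev/null; python3 f.py
```

```text
Traceback (most recent call last):
  File "f.py", line 2, in <module>
    s=arm.get_state();Rt=Ro.from_euler('xyz',s['ee_rot']).as_matrix();print('TOOLF',(Rt.T@s['force']).round(2),'w',s['width'].round(4),'g',round(float(s['gripper_force']),2),s['eef_pos'].round(4))
                                                                                                                   ^^^^^^^^^^^^^^^^
AttributeError: 'float' object has no attribute 'round'
Traceback (most recent call last):
  File "f.py", line 2, in <module>
    s=arm.get_state();Rt=Ro.from_euler('xyz',s['ee_rot']).as_matrix();print('TOOLF',(Rt.T@s['force']).round(2),'w',s['width'].round(4),'g',round(float(s['gripper_force']),2),s['eef_pos'].round(4))
                                                                                                                   ^^^^^^^^^^^^^^^^
AttributeError: 'float' object has no attribute 'round'
Traceback (most recent call last):
  File "f.py", line 2, in <module>
    s=arm.get_state();Rt=Ro.from_euler('xyz',s['ee_rot']).as_matrix();print('TOOLF',(Rt.T@s['force']).round(2),'w',s['width'].round(4),'g',round(float(s['gripper_force']),2),s['eef_pos'].round(4))
                                                                                                                   ^^^^^^^^^^^^^^^^
AttributeError: 'float' object has no attribute 'round'
```

```bash
sed -i "s/s\['width'\].round(4)/round(float(s['width']),4)/" f.py; python3 f.py; python3 -m handwheel '[[[0,0,0,0,0,0,96],[0,0,0,0,0,0,96]]]' >/dev/null; python3 f.py
```

```text
TOOLF [-1.29 -0.48 -0.08] w 0.0574 g 1.79 [ 0.4285 -0.0823  0.1081]
TOOLF [-1.02  0.25  0.89] w 0.0549 g 2.25 [ 0.4285 -0.0822  0.1081]
```

```bash
python3 -m handwheel '[[[0,0,0,0,0,0,120],[0,0,0,0,0,0,145],[0,0,0,0,0,0,160],[0,0,0,0,0,0,160]]]' 16 >/dev/null; python3 f.py; python3 -m handwheel '[[[0,0,0,0,0,0,160]]]' >/dev/null; python3 f.py;python3 -m handwheel '[[[0,0,0,0,0,0,160]]]' >/dev/null; python3 f.py
```

```text
TOOLF [-3.24 -4.98 -1.61] w 0.0368 g 16.01 [ 0.4282 -0.082   0.108 ]
TOOLF [-2.8  -4.88  0.37] w 0.0371 g 16.01 [ 0.4283 -0.082   0.1081]
TOOLF [-3.47 -4.43 -0.69] w 0.0368 g 16.01 [ 0.4283 -0.082   0.1081]
```

```bash
python3 -m handwheel '[[[0,-0.012,0,0,0,0,160],[0,-0.012,0,0,0,0,160]]]' >/dev/null; python3 f.py
python3 - <<'E'
# arc plan: tool-axes shifts (tool x=box x, tool z down), grip point vs hinge
import numpy as np
x0,z0=-.213,.012   # grip point rel. to hinge
for th in np.arange(0,1.84,.1):
    c,s=np.cos(th),np.sin(th)
    x=x0*c+z0*s; z=-x0*s+z0*c
    print(round(th,2),'x %.4f up %.4f  units x %.3f z %.3f'%(x-x0,z-z0,(x-x0)/.08,-(z-z0)/.08))
E
```

```text
TOOLF [-2.76  2.22 -0.21] w 0.0367 g 16.0 [ 0.4282 -0.0816  0.1081]
0.0 x 0.0000 up 0.0000  units x 0.000 z -0.000
0.1 x 0.0023 up 0.0212  units x 0.028 z -0.265
0.2 x 0.0066 up 0.0421  units x 0.083 z -0.526
0.3 x 0.0131 up 0.0624  units x 0.163 z -0.780
0.4 x 0.0215 up 0.0820  units x 0.269 z -1.025
0.5 x 0.0318 up 0.1006  units x 0.398 z -1.258
0.6 x 0.0440 up 0.1182  units x 0.550 z -1.477
0.7 x 0.0578 up 0.1344  units x 0.723 z -1.680
0.8 x 0.0732 up 0.1492  units x 0.915 z -1.864
0.9 x 0.0900 up 0.1623  units x 1.125 z -2.029
1.0 x 0.1080 up 0.1737  units x 1.350 z -2.171
1.1 x 0.1271 up 0.1833  units x 1.588 z -2.291
1.2 x 0.1470 up 0.1909  units x 1.838 z -2.386
1.3 x 0.1676 up 0.1964  units x 2.095 z -2.456
1.4 x 0.1886 up 0.1999  units x 2.358 z -2.499
1.5 x 0.2099 up 0.2013  units x 2.624 z -2.516
1.6 x 0.2312 up 0.2006  units x 2.890 z -2.507
1.7 x 0.2523 up 0.1977  units x 3.154 z -2.471
1.8 x 0.2731 up 0.1927  units x 3.414 z -2.409
```

```bash
python3 -m handwheel '[[[0.015,0,-0.13,0,0,0,160],[0.03,0,-0.265,0,0,0,160],[0.055,0,-0.4,0,0,0,160],[0.085,0,-0.525,0,0,0,160],[0.165,0,-0.78,0,0,0,160]]]' ; python3 f.py
python3 - <<'E'
from h import *
cv2.imwrite('pics/s1.png',cams.grab_frame('side')[140:340,240:480])
E
```

```text
t: 6.88
eef_pos: [0.4411, -0.0794, 0.1712]
ee_rot: [3.141, 0.001, 0.158]
force: [-0.1, -3.6, -2.4]
width: 0.0369
gripper_force: 16.0
TOOLF [-0.66  3.54  2.39] w 0.0369 g 16.0 [ 0.4411 -0.0794  0.1712]
```

View pics/s1.png

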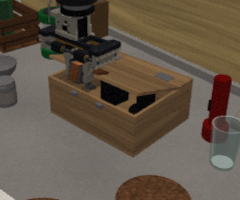

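The lid has come free and is open about 0.3 rad, with the contents showing as dark shapes inside. I'll continue the swing.

```bash
python3 -m handwheel '[[[0.105,0,-0.245,0,0,0,160],[0.235,0,-0.48,0,0,0,160],[0.385,0,-0.695,0,0,0,160],[0.56,0,-0.9,0,0,0,160]]]' >/dev/null; python3 f.py
python3 -m handwheel '[[[0.19,0,-0.185,0,0,0,160],[0.4,0,-0.35,0,0,0,160],[0.625,0,-0.49,0,0,0,160],[0.865,0,-0.61,0,0,0,160]]]'>/dev/null; python3 f.py
python3 -m handwheel '[[[0.25,0,-0.095,0,0,0,160],[0.505,0,-0.165,0,0,0,160],[0.77,0,-0.21,0,0,0,160]]]'>/dev/null; python3 f.py
python3 -m handwheel '[[[0.265,0,-0.015,0,0,0,160],[0.53,0,-0.01,0,0,0,160],[0.66,0,0.01,0,0,0,160],[0.8,0,0.03,0,0,0,160],[0.8,0,0.03,0,0,0,160]]]'; python3 f.py
```

```text
TOOLF [-1.16  1.96  2.61] w 0.0371 g 16.0 [ 0.4861 -0.0722  0.2441]
TOOLF [-0.47  1.63  0.58] w 0.0369 g 16.0 [ 0.5553 -0.0611  0.2933]
TOOLF [0.26 0.97 0.82] w 0.0372 g 16.0 [ 0.6166 -0.0512  0.31  ]
t: 8.93
eef_pos: [0.6797, -0.0411, 0.3067]
ee_rot: [3.141, -0.003, 0.159]
force: [1.3, -0.5, 5.3]
width: 0.0368
gripper_force: 16.0
TOOLF [ 1.24  0.74 -5.35] w 0.0368 g 16.02 [ 0.6797 -0.0411  0.3067]
```

```bash
python3 -m handwheel '[[[0,0,0,0,0,0,100],[0,0,0,0,0,0,0],[0,0,0,0,0,0,0],[0,0,0,0,0,0,0]]]' >/dev/null; python3 f.py
python3 -m handwheel '[[[-0.1,0,-0.5,0,0,0,0],[-0.3,0,-1,0,0,0,0],[-0.3,0,-1,0,0,0,0]]]'>/dev/null
python3 -m handwheel '[[[-0.7,0,0,0,0.2,0,0],[-1,0,0,0,0.5,0,0],[-1,0,0,0,0.5,0,0]]]'>/dev/null
python3 -m handwheel '[[[-0.3,0,0.35,0,0.3,0,0],[-0.4,0,0.7,0,0.5,0,0],[-0.5,0,0.95,0,0.5,0,0],[-0.5,0,0.95,0,0.5,0,0]]]'
python3 - <<'E'
from h import *
s=arm.get_state();print(s['eef_pos'],s['ee_rot'])
cv2.imwrite('pics/w3.png',cams.grab_frame('wrist'))
E
```

```text
TOOLF [-1.1  0.2  0.2] w 0.0716 g 0.0 [ 0.6774 -0.0411  0.3048]
t: 10.68
eef_pos: [0.5545, -0.0611, 0.3002]
ee_rot: [-3.142, -0.496, 0.158]
force: [0.5, 0.8, 0.8]
width: 0.0878
gripper_force: 0.0
[ 0.55454468 -0.06109177  0.30019109] [-3.14156219 -0.49584296  0.15794705]
```

View pics/w3.png

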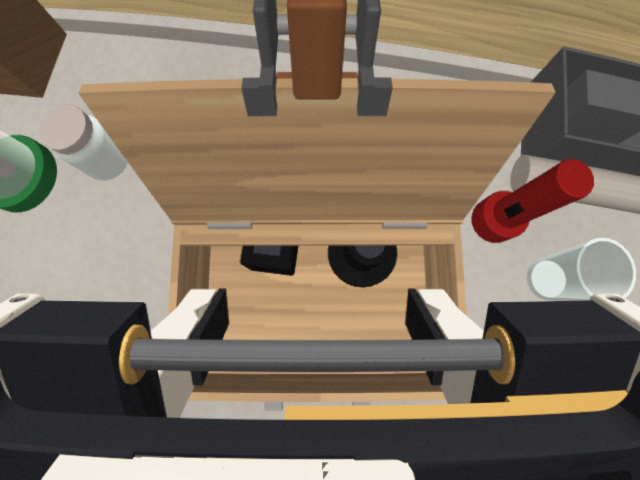

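The lid rests open. The base (round foot) is in the −y half at about (362,262) and the battery (square) is at (270,260). The candidates for "base" are the round one at (362,262) and the square one at (270,260). I'll check in a close crop.

Run:
```python
from h import *
im=cv2.imread('pics/w3.png')[225:300,230:410]
im=cv2.convertScaleAbs(im,alpha=2.5,beta=20)
cv2.imwrite('pics/w3c.png',cv2.resize(im,None,fx=4,fy=4,interpolation=2))
```

```text
(no output)
```

View pics/w3c.png

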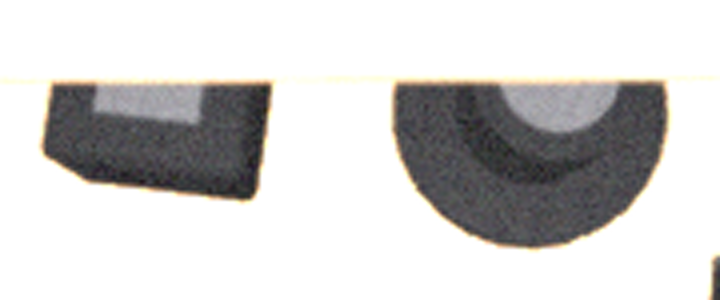

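The crop confirms the round foot and neck on the right (foot columns 328.5–396.7, front at row 287) and the square block on the left. Next I'll fit the foot's outline.

Run:
```python
from h import *
from scipy.optimize import minimize
s=arm.get_state(); i=cams.camera_info('wrist');H=np.array(i['hand_eye']);K=np.array(i['camera_matrix']);D=np.array(i['dist_coeffs'])
Rt=Ro.from_euler('xyz',s['ee_rot']).as_matrix();R=(Rt@H[:3,:3]).T;c=Rt@H[:3,3]+s['eef_pos']
pw=lambda X:cv2.projectPoints(np.array(X,float).reshape(-1,3),cv2.Rodrigues(R)[0],-R@c,K,D)[0][:,0]
im=cv2.imread('pics/w3.png').max(2); m=(im<60).astype(np.uint8); m[:247]=0;m[:,:315]=0;m[:,405:]=0;m[292:]=0
ct=max(cv2.findContours(m,0,cv2.CHAIN_APPROX_NONE)[0],key=cv2.contourArea)[:,0]; ct=ct[ct[:,1]>249]
print(len(ct),ct.min(0),ct.max(0))
a=np.linspace(0,2*np.pi,120)
def hull(p): return cv2.convexHull(np.vstack([pw(np.c_[p[0]+.045*np.cos(a),p[1]+.045*np.sin(a),0*a+z]) for z in(.008,.022)]).astype(np.float32))
g=lambda p:sum((cv2.pointPolygonTest(hull(p),(float(u),float(v)),True)-.5)**2 for u,v in ct)
r=minimize(g,[.63,-.1],method='Nelder-Mead',options=dict(initial_simplex=[[.63,-.1],[.64,-.1],[.63,-.11]]));print(r.x.round(4),(r.fun/len(ct))**.5)
B=np.array([r.x[0],r.x[1],.058])
e=onz('wrist',[(210,244.5),(425,244.5)],.115,s);print('cover',e.round(4))
bd=np.array([[np.cos(.158),np.sin(.158)],[-np.sin(.158),np.cos(.158)]])
print('in box',bd@(r.x-[.581,-.057]), 'cover in box',(e[:,:2]-[.581,-.057])@bd.T)
w=onz('wrist',[(181,226),(457,226),(176,303)],.123,s);print('box top pts in box',((w[:,:2]-[.581,-.057])@bd.T).round(4))
b=onz('wrist',[(241,263),(252,270),(294,275),(298,246)],[.077,.008,.008,.077],s);print('battery',((b[:,:2]-[.581,-.057])@bd.T).round(4))
```

```text
137 [328 250] [396 286]
[ 0.6467 -0.0978] 11.418893975342003
cover [[ 0.6029  0.0574  0.115 ]
 [ 0.6382 -0.1635  0.115 ]]
in box [ 0.05843055 -0.05061062] cover in box [[ 0.03962699  0.10951428]
 [ 0.03973519 -0.11419571]]
box top pts in box [[ 0.0575  0.1385]
 [ 0.0577 -0.1464]
 [-0.0209  0.1383]]
battery [[0.0253 0.0843]
 [0.025  0.0838]
 [0.0185 0.0282]
 [0.0449 0.0198]]
```

Run:
```python
from h import *
from scipy.optimize import minimize
s=arm.get_state(); i=cams.camera_info('wrist');H=np.array(i['hand_eye']);K=np.array(i['camera_matrix']);D=np.array(i['dist_coeffs'])
Rt=Ro.from_euler('xyz',s['ee_rot']).as_matrix();R=(Rt@H[:3,:3]).T;c=Rt@H[:3,3]+s['eef_pos']
pw=lambda X:cv2.projectPoints(np.array(X,float).reshape(-1,3),cv2.Rodrigues(R)[0],-R@c,K,D)[0][:,0]
im=cv2.imread('pics/w3.png').max(2); m=(im<60).astype(np.uint8); m[:247]=0;m[:,:315]=0;m[:,405:]=0;m[292:]=0
ct=cv2.convexHull(np.argwhere(m)[:,::-1].astype(np.int32))[:,0]; ct=ct[ct[:,1]>249]
a=np.linspace(0,2*np.pi,120)
def hull(p): return cv2.convexHull(np.vstack([pw(np.c_[p[0]+.045*np.cos(a),p[1]+.045*np.sin(a),0*a+z]) for z in(.008,.022)]).astype(np.float32))
g=lambda p:sum((cv2.pointPolygonTest(hull(p),(float(u),float(v)),True)-.5)**2 for u,v in ct)
r=minimize(g,[.63,-.1],method='Nelder-Mead',options=dict(initial_simplex=[[.63,-.1],[.64,-.1],[.63,-.11]]));print(r.x.round(4),(r.fun/len(ct))**.5,len(ct))
bd=np.array([[np.cos(.158),np.sin(.158)],[-np.sin(.158),np.cos(.158)]])
print('in box',bd@(r.x-[.581,-.057]),'from cover edge x .0397 meas')
# front inner wall top corners & outer edges check
st=cv2.imread('pics/w3.png')[225:227,150:490].astype(int)
d=np.abs(np.diff(st.mean(0).sum(1)));print([(150+k,int(d[k])) for k in np.argsort(d)[-8:]])
```

```text
[ 0.638  -0.1093] 0.16639190652012778 15
in box [ 0.04811528 -0.06058908] from cover edge x .0397 meas
[(np.int64(383), 43), (np.int64(249), 45), (np.int64(473), 50), (np.int64(173), 65), (np.int64(251), 71), (np.int64(381), 87), (np.int64(471), 149), (np.int64(472), 196)]
```

```bash
python3 - <<'E'
from h import *
i=cams.camera_info('wrist');H=np.linalg.inv(np.array(i['hand_eye']));K=np.array(i['camera_matrix']);D=np.array(i['dist_coeffs'])
pt=lambda X:cv2.projectPoints(np.array(X,float).reshape(-1,3),cv2.Rodrigues(H[:3,:3])[0],H[:3,3],K,D)[0][:,0].round(0)
for z in(-.066,-.09):
  for x in (.039,.02,0,-.039): print(z,x,pt([(x,-.0965,z),(x,.0965,z)]).tolist())
print('pads/tips',pt([(.0095,-.044,0),(.0095,-.044,-.03),(.0095,-.065,0),(.0095,-.065,-.04)]).tolist())
E
python3 - <<'E'
import cv2
a=cv2.imread('pics/w3.png')[280:480];print(a[60:62,::40].mean(2).round().astype(int).tolist())
im=cv2.imread('pics/s1.png')[20:100,20:140];cv2.imwrite('pics/s1c.png',cv2.resize(cv2.convertScaleAbs(im,alpha=1.5,beta=20),None,fx=6,fy=6,interpolation=2))
E
```

```text
-0.066 0.039 [[-5.0, 290.0], [631.0, 290.0]]
-0.066 0.02 [[12.0, 344.0], [615.0, 344.0]]
-0.066 0 [[29.0, 394.0], [598.0, 395.0]]
-0.066 -0.039 [[59.0, 476.0], [568.0, 477.0]]
-0.09 0.039 [[-77.0, 330.0], [702.0, 331.0]]
-0.09 0.02 [[-52.0, 393.0], [677.0, 393.0]]
-0.09 0 [[-26.0, 449.0], [652.0, 450.0]]
-0.09 -0.039 [[18.0, 536.0], [608.0, 537.0]]
pads/tips [[223.0, 288.0], [206.0, 320.0], [181.0, 288.0], [145.0, 332.0]]
[[45, 51, 51, 23, 103, 92, 113, 118, 116, 117, 109, 97, 100, 20, 53, 53], [33, 50, 50, 26, 104, 103, 101, 104, 99, 101, 101, 99, 103, 23, 50, 46]]
```

View pics/s1c.png

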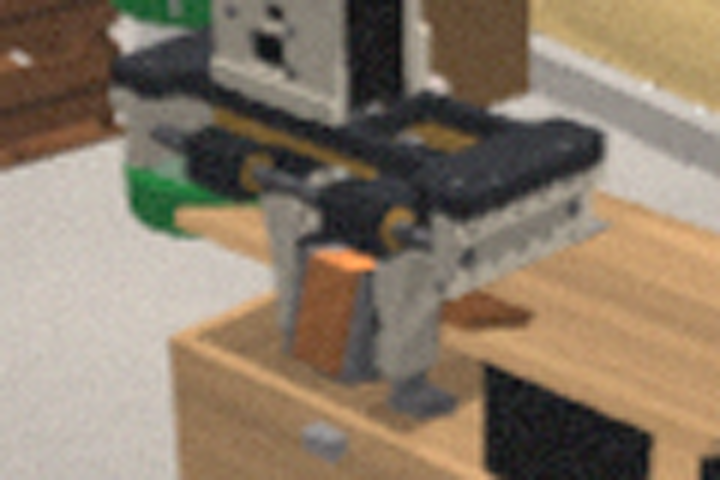

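The crop shows that the gripper body really is 193 mm wide along its closing line, so side-wall clearance matters. I'll measure the box walls against the base in the same wrist image, numerically.

Run:
```python
from h import *
s=arm.get_state()
im=cv2.imread('pics/w3.png'); hs=cv2.cvtColor(im,cv2.COLOR_BGR2HSV)[:,:,1].astype(float)
y=.159;bd=np.array([[np.cos(y),np.sin(y)],[-np.sin(y),np.cos(y)]])
for r in (250,260,270,280,286):
    row=hs[r-1:r+2].mean(0); w=row>70
    l=next(c for c in range(150,260) if w[c:c+6].all()); rr=next(c for c in range(500,400,-1) if w[c-6:c].all())
    g=im[r-1:r+2].astype(float).sum(2).mean(0)
    gl=[c for c in range(l+2,235) if abs(g[c+2]-g[c-2])>45]; gr=[c for c in range(405,rr-2) if abs(g[c+2]-g[c-2])>45]
    P=onz('wrist',[(l,r),(rr,r)],.115,s)[:,:2]; Q=(P-[.4283,-.0818])@bd.T
    print(r,l,rr,'lat',Q[:,1].round(4),'long',Q[:,0].round(4),'steps',gl,gr)
b=(np.array([.638,-.1093])-[.4283,-.0818])@bd.T;print('base',b)
```

```text
250 172 462 lat [ 0.1497 -0.1528] long [0.1886 0.1885] steps [177, 178, 179, 180, 181, 182, 202, 208, 209, 210, 211, 212] [422, 423, 424, 425, 430, 431, 435, 449, 452, 453, 454, 455, 456]
260 172 463 lat [ 0.1489 -0.1531] long [0.1781 0.1779] steps [177, 178, 179, 180, 181, 207, 208, 209, 210, 211] [422, 423, 424, 425, 426, 431, 436, 450, 453, 454, 455, 456, 457]
270 171 463 lat [ 0.1492 -0.1524] long [0.1677 0.1675] steps [176, 177, 178, 179, 180, 201, 202, 207, 208, 209, 210, 211] [422, 423, 424, 425, 426, 427, 431, 432, 454, 455, 456, 457]
280 170 464 lat [ 0.1496 -0.1527] long [0.1574 0.1572] steps [176, 177, 178, 179, 201, 206, 207, 208, 209, 210] [423, 424, 425, 426, 427, 432, 433, 437, 454, 455, 456, 457, 458]
286 170 464 lat [ 0.1491 -0.1522] long [0.1512 0.151 ] steps [175, 176, 177, 178, 179, 201, 206, 207, 208, 209, 210] [423, 424, 425, 426, 427, 433, 437, 454, 455, 456, 457, 458]
base [ 0.20270077 -0.06035511]
```

```bash
cat > go.py <<'E'
from h import *
import sys
s=arm.get_state();Rt=Ro.from_euler('xyz',s['ee_rot']).as_matrix()
def to(p,rpy=None):
    p=np.array(p);r=np.zeros(3)
    if rpy is not None: r=(Ro.from_matrix(Rt).inv()*Ro.from_euler('xyz',rpy)).as_rotvec()/.5
    print('shift',((Rt.T@(p-s['eef_pos']))/.08).round(3),'turn',r.round(3),'at',s['eef_pos'].round(4),s['ee_rot'].round(3))
E
python3 - <<'E'
from go import *
y=.159;bd=np.array([[np.cos(y),np.sin(y)],[-np.sin(y),np.cos(y)]])
b=onz('wrist',[(297.7,245.7),(295.5,260),(293,274),(252,270.5)],.008,s)[:,:2]
print('battery right bottom edge long/lat',((b-[.4283,-.0818])@bd.T).round(4))
rpy=[np.pi,-.663,.159]
R2=Ro.from_euler('xyz',rpy).as_matrix();T=np.array([.6443,-.0932,.051]);pre=T-.12*R2[:,2]
print(pre,R2.round(3)); to(pre,rpy)
E
```

```text
battery right bottom edge long/lat [[0.2124 0.024 ]
 [0.1931 0.0267]
 [0.1746 0.0299]
 [0.1791 0.0841]]
[ 0.57137355 -0.10489402  0.14557792] [[ 0.778  0.158  0.608]
 [ 0.125 -0.987  0.097]
 [ 0.615  0.    -0.788]]
shift [-0.842  0.573  1.768] turn [ 0.001  0.33  -0.001] at [ 0.5558 -0.0609  0.302 ] [ 3.141 -0.498  0.158]
```

```bash
python3 -m handwheel '[[[-0.4,0.3,0.4,0,0.2,0,9],[-0.84,0.575,0.8,0,0.33,0,9],[-0.84,0.575,0.9,0,0.33,0,9],[-0.84,0.575,0.9,0,0.33,0,9]]]' >/dev/null
python3 - <<'E'
from go import *
rpy=[np.pi,-.663,.159]
to([.57137,-.1049,.1456],rpy)
E
```

```text
shift [-0.173 -0.005  0.852] turn [ 0.002 -0.004 -0.001] at [ 0.5406 -0.1102  0.2078] [ 3.141 -0.665  0.159]
```

```bash
python3 -m handwheel '[[[-0.1,0,0.4,0,0,0,9],[-0.17,0,0.8,0,0,0,9],[-0.17,0,0.85,0,0,0,9],[-0.17,0,0.85,0,0,0,9]]]' >/dev/null
python3 - <<'E'
from go import *
from scipy.optimize import minimize
to([.6443,-.0932,.051]); print(s['width'])
img=cams.grab_frame('wrist');cv2.imwrite('pics/w4.png',img)
i=cams.camera_info('wrist');H=np.array(i['hand_eye']);K=np.array(i['camera_matrix']);D=np.array(i['dist_coeffs'])
R=(Rt@H[:3,:3]).T;c=Rt@H[:3,3]+s['eef_pos']
pw=lambda X:cv2.projectPoints(np.array(X,float).reshape(-1,3),cv2.Rodrigues(R)[0],-R@c,K,D)[0][:,0]
a=np.linspace(0,2*np.pi,120)
hull=lambda p:cv2.convexHull(np.vstack([pw(np.c_[p[0]+.045*np.cos(a),p[1]+.045*np.sin(a),0*a+z]) for z in(.008,.022)]).astype(np.float32))
h=hull([.638,-.1093])[:,0];print('pred',h.min(0),h.max(0), 'cover edge',pw([(.6045,.0465,.115),(.6382,-.1635,.115)]), 'TCP',pw(s['eef_pos']))
ov=cv2.convertScaleAbs(img,alpha=1.6,beta=20)
cv2.polylines(ov,[h.astype(np.int32).reshape(-1,1,2)],True,(0,255,0))
h2=cv2.convexHull(pw(np.c_[.638+.025*np.cos(a),-.1093+.025*np.sin(a),0*a+.083]).astype(np.int32))
cv2.polylines(ov,[h2],True,(0,0,255))
cv2.imwrite('pics/w4o.png',ov)
E
```

```text
shift [-0.005  0.004  1.508] turn [0. 0. 0.] at [ 0.571  -0.1046  0.1461] [ 3.141 -0.666  0.159]
0.08457253327622019
pred [281.08643 211.00185] [383.64734 311.56793] cover edge [[ 91.65814356 225.00992561]
 [423.55790484 224.78610312]] TCP [[314.07955536 306.48605106]]
```

View pics/w4o.png

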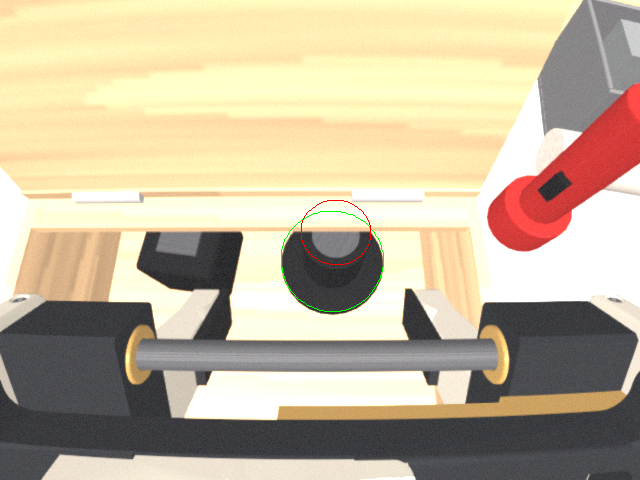

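The overlay shows the predicted foot (green) matching at columns 281–384. Its front edge is actually at row 314, against a prediction of 311, so the base is about 2 mm nearer. The fingers straddle it with room at the battery. I'll insert along the tool axis in steps and watch the force.

```bash
python3 -m handwheel '[[[-0.025,0,0.3,0,0,0,9],[-0.025,0,0.6,0,0,0,9],[-0.025,0,0.8,0,0,0,9],[-0.025,0,0.8,0,0,0,9]]]' >/dev/null; python3 f.py; python3 -m handwheel '[[[0,0,0.2,0,0,0,9],[0,0,0.4,0,0,0,9],[0,0,0.4,0,0,0,9]]]' >/dev/null; python3 f.py
```

```text
TOOLF [0.3  0.11 0.08] w 0.0846 g 0.0 [ 0.6082 -0.0993  0.0944]
TOOLF [ 0.99 -0.08 -0.25] w 0.0845 g 0.0 [ 0.6268 -0.0965  0.0691]
```

```bash
python3 -m handwheel '[[[0,0,0.1,0,0,0,9],[0,0,0.2,0,0,0,9],[0,0,0.29,0,0,0,9],[0,0,0.29,0,0,0,9]]]' >/dev/null; python3 f.py
```

```text
TOOLF [ 0.56 -2.19  0.24] w 0.0847 g 0.0 [ 0.6406 -0.0937  0.0503]
```

```bash
python3 -m handwheel '[[[0,-0.02,0,0,0,0,9],[0,-0.02,0,0,0,0,9]]]' >/dev/null; python3 f.py; python3 -m handwheel '[[[0,0,0,0,0,0,35],[0,0,0,0,0,0,60],[0,0,0,0,0,0,80],[0,0,0,0,0,0,90],[0,0,0,0,0,0,100]]]' 25 >/dev/null; python3 f.py;  python3 -m handwheel '[[[0,0,0,0,0,0,120],[0,0,0,0,0,0,150],[0,0,0,0,0,0,170],[0,0,0,0,0,0,170]]]' 25 >/dev/null; python3 f.py
```

```text
TOOLF [-0.16 -0.5  -0.27] w 0.0844 g 0.0 [ 0.6403 -0.0923  0.0502]
TOOLF [ 0.7   1.52 -1.44] w 0.0545 g 0.97 [ 0.6407 -0.0925  0.05  ]
TOOLF [ 0.31  2.19 -0.93] w 0.0493 g 25.0 [ 0.6407 -0.0924  0.05  ]
```

```bash
python3 -m handwheel '[[[0.04,0,-0.05,0,0,0,170],[0.08,0,-0.1,0,0,0,170],[0.08,0,-0.1,0,0,0,170],[0.08,0,-0.1,0,0,0,170]]]' >/dev/null; python3 f.py; python3 -m handwheel '[[[-0.12,0,-0.1,0,0,0,170],[-0.25,0,-0.19,0,0,0,170],[-0.37,0,-0.29,0,0,0,170],[-0.49,0,-0.385,0,0,0,170],[-0.51,0,-0.4,0,0,0,170]]]' >/dev/null; python3 f.py
```

```text
TOOLF [-1.25 -0.14  1.91] w 0.0495 g 25.0 [ 0.6399 -0.0919  0.0593]
TOOLF [-1.15  0.22  2.17] w 0.0497 g 25.0 [ 0.5887 -0.1006  0.0598]
```

```bash
python3 -m handwheel '[[[0.09,0,-0.25,0,0,0,170],[0.18,0,-0.5,0,0,0,170],[0.265,0,-0.745,0,0,0,170],[0.265,0,-0.745,0,0,0,170]]]' >/dev/null; python3 f.py; python3 -m handwheel '[[[0.2,0,-0.26,0,0,0,170],[0.4,0,-0.52,0,0,0,170],[0.62,0,-0.79,0,0,0,170],[0.62,0,-0.79,0,0,0,170]]]' >/dev/null; python3 f.py
python3 - <<'E'
from h import *
from scipy.optimize import minimize
w1=dict(eef_pos=np.array([.43208,-.07652,.25848]),ee_rot=np.array([-3.14149,.00007,.15818]))
def pj(n,X):
    if n!='wrist': return proj(n,X)
    i=cams.camera_info(n);H=np.array(i['hand_eye']);Rt=Ro.from_euler('xyz',w1['ee_rot']).as_matrix()
    R=(Rt@H[:3,:3]).T;c=Rt@H[:3,3]+w1['eef_pos']
    return cv2.projectPoints(X,cv2.Rodrigues(R)[0],-R@c,np.array(i['camera_matrix']),np.array(i['dist_coeffs']))[0][:,0]
a=np.linspace(0,2*np.pi,120)
for n,f,sd in(('scene','scene0',(235,202)),('side','side0',(393,341)),('wrist','w1',(541,240))):
    im=cv2.imread(f'pics/{f}.png');hs=cv2.cvtColor(im,cv2.COLOR_BGR2HSV)
    m=cv2.morphologyEx((hs[:,:,1]>80).astype(np.uint8),cv2.MORPH_CLOSE,np.ones((5,5)))
    k,l=cv2.connectedComponents(m); q=(l==l[sd[1],sd[0]]).astype(np.uint8)
    ct=cv2.convexHull(np.argwhere(q)[:,::-1].astype(np.int32))[:,0]
    hl=lambda p:cv2.convexHull(np.vstack([pj(n,np.c_[p[0]+p[2]*np.cos(a),p[1]+p[2]*np.sin(a),0*a+z]) for z in(0,.005)]).astype(np.float32))
    g=lambda p:sum((cv2.pointPolygonTest(hl(p),(float(u),float(v)),True)-.5)**2 for u,v in ct)
    r=minimize(g,[.425,-.36,.08],method='Nelder-Mead',options=dict(initial_simplex=[[.425,-.36,.08],[.435,-.36,.08],[.425,-.35,.08],[.425,-.36,.083]]))
    print(n,q.sum(),ct.min(0),ct.max(0),r.x.round(4),(r.fun/len(ct))**.5)
E
```

```text
TOOLF [-2.48 -0.68  1.54] w 0.0494 g 25.0 [ 0.5692 -0.1029  0.1207]
TOOLF [-2.17 -0.02  2.39] w 0.0497 g 25.0 [ 0.5712 -0.1035  0.2024]Traceback (most recent call last):
  File "<stdin>", line 17, in <module>
    res = _minimize_neldermead(fun, x0, args, callback, bounds=bounds,
                               **options)
    fxr = func(xr)
    fx = function(np.copy(x), *(wrapper_args + args))
  File "<stdin>", line 16, in <lambda>
  File "<stdin>", line 16, in <genexpr>
  File "<stdin>", line 15, in <lambda>
  File "<stdin>", line 5, in pj
  File "h.py", line 19, in proj
    i=cams.camera_info(n)
ValueError: time passes only in moves, steps and waits
```

Run:
```python
from h import *
from scipy.optimize import minimize
w1=dict(eef_pos=np.array([.43208,-.07652,.25848]),ee_rot=np.array([-3.14149,.00007,.15818]))
a=np.linspace(0,2*np.pi,120)
for n,f,sd in(('scene','scene0',(235,202)),('side','side0',(393,341)),('wrist','w1',(541,240))):
    i=cams.camera_info(n);K=np.array(i['camera_matrix']);D=np.array(i['dist_coeffs'])
    if n=='wrist':
        H=np.array(i['hand_eye']);Rt=Ro.from_euler('xyz',w1['ee_rot']).as_matrix();R=(Rt@H[:3,:3]).T;t=-R@(Rt@H[:3,3]+w1['eef_pos'])
    else: R=np.array(i['R']);t=np.array(i['t'])
    rv=cv2.Rodrigues(R)[0]
    hs=cv2.cvtColor(cv2.imread(f'pics/{f}.png'),cv2.COLOR_BGR2HSV)
    m=cv2.morphologyEx((hs[:,:,1]>80).astype(np.uint8),cv2.MORPH_CLOSE,np.ones((5,5)))
    k,l=cv2.connectedComponents(m); q=(l==l[sd[1],sd[0]]).astype(np.uint8)
    ct=cv2.convexHull(np.argwhere(q)[:,::-1].astype(np.int32))[:,0]
    hl=lambda p:cv2.convexHull(np.vstack([cv2.projectPoints(np.c_[p[0]+p[2]*np.cos(a),p[1]+p[2]*np.sin(a),0*a+z],rv,t,K,D)[0][:,0] for z in(0,.005)]).astype(np.float32))
    def g(p):
        h=hl(p); return sum((cv2.pointPolygonTest(h,(float(u),float(v)),True)-.5)**2 for u,v in ct)
    r=minimize(g,[.425,-.36,.08],method='Nelder-Mead',options=dict(initial_simplex=[[.425,-.36,.08],[.435,-.36,.08],[.425,-.35,.08],[.425,-.36,.083]]))
    print(n,q.sum(),ct.min(0),ct.max(0),r.x.round(4),(r.fun/len(ct))**.5)
```

```text
scene 16521 [206 179] [378 355] [ 0.4874 -0.1672  0.248 ] 12.948892542365753
side 3311 [355 315] [431 369] [ 0.4253 -0.3621  0.0795] 0.09902853695339532
wrist 11602 [479 179] [602 301] [ 0.4272 -0.3618  0.0796] 0.22994962253493756
```

Run:
```python
from go import *
print('tumbler',onz('scene',[(186,266)],0).round(3),onz('side',[(462,306)],0).round(3))
to([.4375,-.3602,.2024]); to([.4375,-.3602,.0465])
```

```text
tumbler [[ 0.654 -0.358  0.   ]] [[ 0.631 -0.376  0.   ]]
shift [-1.692  2.904 -1.338] turn [0. 0. 0.] at [ 0.5712 -0.1035  0.2024] [-3.141 -0.669  0.159]
shift [-2.901  2.905  0.191] turn [0. 0. 0.] at [ 0.5712 -0.1035  0.2024] [-3.141 -0.669  0.159]
```

```bash
for i in 1 2 3; do python3 -m handwheel '[[[-0.14,0.24,-0.11,0,0,0,170],[-0.28,0.48,-0.22,0,0,0,170],[-0.42,0.73,-0.335,0,0,0,170],[-0.565,0.97,-0.445,0,0,0,170]]]' >/dev/null; done; python3 f.py
python3 - <<'E'
from go import *
to([.4375,-.3602,.06]);print(s['t'])
E
```

```text
TOOLF [-1.08 -0.03  2.23] w 0.0496 g 25.0 [ 0.4362 -0.3614  0.1991]
shift [-1.06  -0.01   1.378] turn [0. 0. 0.] at [ 0.4362 -0.3614  0.1991] [-3.14  -0.666  0.158]
18.15
```

```bash
python3 -m handwheel '[[[-0.18,0,0.23,0,0,0,170],[-0.36,0,0.46,0,0,0,170],[-0.53,0,0.69,0,0,0,170],[-0.53,0,0.69,0,0,0,170]]]' >/dev/null;  python3 -m handwheel '[[[-0.18,0,0.23,0,0,0,170],[-0.36,0,0.46,0,0,0,170],[-0.53,0,0.69,0,0,0,170],[-0.53,0,0.69,0,0,0,170]]]' >/dev/null; python3 f.py
python3 - <<'E'
from go import *
to([.4375,-.3602,.047])
# base axis check from wrist: foot outline pixels vs mat
img=cams.grab_frame('wrist');cv2.imwrite('pics/w5.png',img)
E
```

```text
TOOLF [-2.21  0.73  2.07] w 0.0498 g 25.0 [ 0.4493 -0.3529  0.0805]
shift [-0.371  0.074  0.249] turn [0. 0. 0.] at [ 0.4493 -0.3529  0.0805] [-3.131 -0.617  0.133]
```

Run:
```python
from go import *
print(s['q'].round(3),s['qd'].round(3),s['ee_rot'],s['force'],s['t'])
```

```text
[-0.731  0.248 -0.406 -0.812 -0.662  3.03 ] [-0.012 -0.02   0.012  0.005 -0.009 -0.003] [-3.13261263 -0.61762584  0.13316723] [-0.11615637 -0.05595462 -2.12155564] 19.2
```

Joint 6 is at its limit (3.03), so I'll turn about the vertical (base stays upright) to free the wrist before lowering.

Run:
```python
from go import *
for z in (.075,.0465):
    rpy=[np.pi,-.666,-.35]
    tz=Ro.from_euler('xyz',rpy).as_matrix()[:,2]
    to([.426+.019*tz[0],-.362+.019*tz[1],z],rpy)
```

```text
shift [-0.189  0.135 -0.037] turn [-0.596  0.098  0.774] at [ 0.4494 -0.3534  0.0814] [-3.133 -0.618  0.133]
shift [-0.395  0.138  0.254] turn [-0.596  0.098  0.774] at [ 0.4494 -0.3534  0.0814] [-3.133 -0.618  0.133]
```

```bash
python3 -m handwheel '[[[-0.05,0.03,0,-0.15,0.1,0.2,170],[-0.1,0.07,-0.01,-0.3,0.1,0.39,170],[-0.15,0.1,-0.03,-0.45,0.1,0.58,170],[-0.19,0.135,-0.04,-0.6,0.1,0.775,170],[-0.19,0.135,-0.04,-0.6,0.1,0.775,170]]]'
python3 - <<'E'
from go import *
rpy=[np.pi,-.666,-.35]
tz=Ro.from_euler('xyz',rpy).as_matrix()[:,2]
to([.426+.019*tz[0],-.362+.019*tz[1],.055],rpy); print(s['q'].round(3))
E
```

```text
t: 19.82
eef_pos: [0.4368, -0.3656, 0.0765]
ee_rot: [3.141, -0.669, -0.352]
force: [0.7, 0.4, -2.8]
width: 0.0496
gripper_force: 25.0
shift [-0.163  0.004  0.214] turn [ 0.005 -0.006 -0.003] at [ 0.4368 -0.3656  0.0765] [ 3.141 -0.669 -0.352]
[-0.501  0.157 -0.644 -0.712 -0.14   2.395]
```

```bash
python3 -m handwheel '[[[-0.05,0,0.07,0,0,0,170],[-0.11,0,0.14,0,0,0,170],[-0.165,0,0.215,0,0,0,170],[-0.165,0,0.215,0,0,0,170]]]'
python3 - <<'E'
from go import *
rpy=[np.pi,-.666,-.35]
tz=Ro.from_euler('xyz',rpy).as_matrix()[:,2]
to([.426+.019*tz[0],-.362+.019*tz[1],.0485],rpy); print(s['q'].round(3))
E
```

```text
t: 20.32
eef_pos: [0.4369, -0.3672, 0.0546]
ee_rot: [3.14, -0.669, -0.353]
force: [0.8, -0.5, -1.9]
width: 0.0494
gripper_force: 25.0
shift [-0.05  -0.015  0.057] turn [ 0.006 -0.006 -0.005] at [ 0.4369 -0.3672  0.0546] [ 3.14  -0.669 -0.353]
[-0.577  0.205 -0.597 -0.889 -0.177  2.629]
```

```bash
python3 -m handwheel '[[[-0.025,0,0.03,0,0,0,170],[-0.05,0,0.06,0,0,0,170],[-0.05,0,0.06,0,0,0,170]]]'>/dev/null; python3 f.py; python3 -m handwheel '[[[-0.006,0,0.008,0,0,0,170],[-0.012,0,0.016,0,0,0,170],[-0.012,0,0.016,0,0,0,170]]]'>/dev/null; python3 -c "
from h import *
s=arm.get_state();print(s['force'],s['eef_pos'],s['ee_rot'],s['q'].round(2))"
```

```text
TOOLF [-2.04 -0.25  1.91] w 0.0496 g 25.0 [ 0.4366 -0.3668  0.0479]
[-2.98757302  1.78440212  4.36444605] [ 0.43703008 -0.3669217   0.04706145] [ 3.13976437 -0.66942849 -0.35170482] [-0.6   0.22 -0.58 -0.95 -0.19  2.71]
```

```bash
python3 -m handwheel '[[[0,0,0,0,0,0,100],[0,0,0,0,0,0,60],[0,0,0,0,0,0,0],[0,0,0,0,0,0,0],[0,0,0,0,0,0,0]]]'; python3 -m handwheel '[[[0,0,-0.2,0,0,0,0],[0,0,-0.5,0,0,0,0],[0,0,-0.8,0,0,0,0],[0,0,-1,0,0,0,0],[0,0,-1,0,0,0,0]]]'; python3 -m handwheel '[[[0.2,0,-0.3,0,0,0,0],[0.4,0,-0.6,0,0,0,0],[0.5,0,-0.9,0,0,0,0],[0.5,0,-0.9,0,0,0,0]]]'
python3 - <<'E'
from h import *
from scipy.optimize import minimize
s=arm.get_state();print(s['eef_pos'],s['ee_rot'],s['force'])
img={n:cams.grab_frame(n) for n in('scene','side','wrist')}
for n in img: cv2.imwrite(f'pics/end_{n}.png',img[n])
a=np.linspace(0,2*np.pi,120)
for n in ('scene','side','wrist'):
    i=cams.camera_info(n);K=np.array(i['camera_matrix']);D=np.array(i['dist_coeffs'])
    if n=='wrist':
        H=np.array(i['hand_eye']);Rt=Ro.from_euler('xyz',s['ee_rot']).as_matrix();R=(Rt@H[:3,:3]).T;t=-R@(Rt@H[:3,3]+s['eef_pos'])
    else: R=np.array(i['R']);t=np.array(i['t'])
    P=lambda X:cv2.projectPoints(np.array(X,float),cv2.Rodrigues(R)[0],t,K,D)[0][:,0]
    hs=cv2.cvtColor(img[n],cv2.COLOR_BGR2HSV);dark=((hs[:,:,2]<50)).astype(np.uint8)
    c=P([[.426,-.362,.02]])[0].astype(int)
    k,l,st,ce=cv2.connectedComponentsWithStats(dark)
    lab=l[c[1]-3:c[1]+4,c[0]-3:c[0]+4]; q=np.bincount(lab[lab>0].ravel()) if (lab>0).any() else []
    h=lambda x,y:cv2.convexHull(np.vstack([P(np.c_[x+r*np.cos(a),y+r*np.sin(a),0*a+z]) for r,z in((.045,.005),(.045,.019),(.025,.08))]).astype(np.float32))[:,0]
    hh=h(.426,-.362)
    print(n,c,'model bbox',hh.min(0).round(),hh.max(0).round(),'blob',st[np.argmax(q)] if len(q) else None)
E
```

```text
t: 21.7
eef_pos: [0.4368, -0.3667, 0.0464]
ee_rot: [3.14, -0.668, -0.352]
force: [-0.1, 0.6, -0.1]
width: 0.0856
gripper_force: 0.0
t: 22.32
eef_pos: [0.39, -0.3487, 0.1098]
ee_rot: [3.139, -0.67, -0.35]
force: [0.7, 0.5, -0.4]
width: 0.0875
gripper_force: 0.0
t: 22.82
eef_pos: [0.3786, -0.3453, 0.1923]
ee_rot: [3.14, -0.672, -0.352]
force: [0.6, -0.7, 0.2]
width: 0.0876
gripper_force: 0.0
[ 0.37860551 -0.34527725  0.19230233] [ 3.13984309 -0.67184049 -0.35151694] [ 0.64255258 -0.66803042  0.16602733]
scene [233 197] model bbox [217. 177.] [250. 215.] blob [233 196   5   4   7]
side [393 333] model bbox [371. 303.] [415. 355.] blob [ 374  305   44   51 1587]
wrist [314 288] model bbox [269. 244.] [360. 337.] blob [ 272  238   90   92 5161]
```

Run:
```python
from h import *
for n,bs in(('scene',dict(tin=(418,242,455,282),bowl=(465,283,522,335),jar=(388,375,428,423),lantern=(440,360,518,443),torch=(172,250,212,308))),('side',dict(torch=(440,212,472,284),tumbler=(446,255,487,310),tin=(232,215,260,248)))):
    a,b=cv2.imread(f'pics/{n}0.png'),cv2.imread(f'pics/end_{n}.png')
    for k,(x,y,X,Y) in bs.items(): print(n,k,np.abs(a[y:Y,x:X].astype(int)-b[y:Y,x:X]).mean().round(1))
# battery: compare w4 mask with current wrist view impossible; lid: project lid edge at 1.83 in side
i=.159;B=np.array([.583,-.059])
def W(x,y,z): return [B[0]+x*np.cos(i)-y*np.sin(i),B[1]+x*np.sin(i)+y*np.cos(i),z]
th=1.83;print('lid top edge side px',proj('side',[W(.057-.175*np.cos(th),s*.15,.115+.175*np.sin(th)) for s in(1,-1)]).round(0))
hs=cv2.cvtColor(cv2.imread('pics/end_side.png'),cv2.COLOR_BGR2HSV)[:,:,2]
m=(hs[150:290,280:440]<45).astype(np.uint8);k,l,st,c=cv2.connectedComponentsWithStats(m);print(st[1:][st[1:,4]>25]+[280,150,0,0,0])
print('battery expect',proj('side',[W(.05,.054,z) for z in(.008,.077)]).round(0))
```

```text
scene tin 6.9
scene bowl 6.8
scene jar 7.6
scene lantern 6.2
scene torch 6.3
side torch 10.7
side tumbler 13.9
side tin 12.1
lid top edge side px [[343. 134.]
 [436. 159.]]
[[ 280  150   99  136 4951]
 [ 338  201   31   39  349]]
battery expect [[356. 238.]
 [356. 217.]]
```

```bash
python3 -c "
from station import arm
print(arm.job_done())"
```

```text
the job is handed in; nothing more can be done
None
```

The lid rests open by itself and the lantern base stands upright on the small cork mat, within about 5 mm of its centre. I handed the job in at about 23 s with the robot touching nothing. The bystanders showed no movement in the scene camera; the tumbler and the battery block were only roughly checked from the side camera, and the block appeared still in place.

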